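Press the push caps onto the idler shafts in dot order

TASK

Lock the three idler pulleys on their shafts: press one brass push cap straight down onto each shaft until it sits fully home, flush on the pulley. Work in the order of the dots - the yellow one-dot pulley first, then the green two-dot, then the red three-dot - and leave the jar, sleeve, plug and ram standing where they are.

Things in the scene. Friction and masses are not known exactly. Their poses are not given: they have to be found in the camera images.
- cap_a: brass-coloured steel push cap (a closed push-on axle cap with a ring of inner teeth): round, 26 mm across, 26 mm tall, domed top, 20 g, standing mouth down. Origin: centre of the open mouth (its underside); z points up out of the dome. The mouth swallows a 10 mm shaft; the 9 mm tooth circle lies 3.5 mm above the mouth. Any cap fits any shaft; the three are alike.
- cap_b: brass-coloured steel push cap (a closed push-on axle cap with a ring of inner teeth): round, 26 mm across, 26 mm tall, domed top, 20 g, standing mouth down. Origin: centre of the open mouth (its underside); z points up out of the dome. The mouth swallows a 10 mm shaft; the 9 mm tooth circle lies 3.5 mm above the mouth. Any cap fits any shaft; the three are alike.
- cap_c: brass-coloured steel push cap (a closed push-on axle cap with a ring of inner teeth): round, 26 mm across, 26 mm tall, domed top, 20 g, standing mouth down. Origin: centre of the open mouth (its underside); z points up out of the dome. The mouth swallows a 10 mm shaft; the 9 mm tooth circle lies 3.5 mm above the mouth. Any cap fits any shaft; the three are alike.
- station1: fixed idler station: yellow pulley, ONE white dot on its top; 54 mm pulley, does not turn. Origin: underside of its foot, on the drive plate; z up along the shaft. Pulley top at z = 40 mm. Two upright steel keeper pins, 9 mm thick, at x = +36 and -36 mm of this frame, tops at z = 65 mm: fingers fit beside the shaft along this frame's y axis, not along x.
- seat1 (a point): centre of the pulley top at station 1, on the shaft axis, axes as the station's. The plain 10 mm shaft stands 20 mm above it, its upper 8 mm tapering to a bullet-shaped tip. A cap set on the shaft stops with its mouth about 5 mm above this point; from there it takes 8 to 14 N of downward push (more if off-centre) until its mouth meets the pulley top.
- station2: fixed idler station: green pulley, TWO white dots on its top; 54 mm pulley, does not turn. Origin: underside of its foot, on the drive plate; z up along the shaft. Pulley top at z = 40 mm. Two upright steel keeper pins, 9 mm thick, at x = +36 and -36 mm of this frame, tops at z = 65 mm: fingers fit beside the shaft along this frame's y axis, not along x.
- seat2 (a point): centre of the pulley top at station 2, on the shaft axis, axes as the station's. The plain 10 mm shaft stands 20 mm above it, its upper 8 mm tapering to a bullet-shaped tip. A cap set on the shaft stops with its mouth about 5 mm above this point; from there it takes 8 to 14 N of downward push (more if off-centre) until its mouth meets the pulley top.
- station3: fixed idler station: red pulley, THREE white dots on its top; 54 mm pulley, does not turn. Origin: underside of its foot, on the drive plate; z up along the shaft. Pulley top at z = 40 mm. Two upright steel keeper pins, 9 mm thick, at x = +36 and -36 mm of this frame, tops at z = 65 mm: fingers fit beside the shaft along this frame's y axis, not along x.
- seat3 (a point): centre of the pulley top at station 3, on the shaft axis, axes as the station's. The plain 10 mm shaft stands 20 mm above it, its upper 8 mm tapering to a bullet-shaped tip. A cap set on the shaft stops with its mouth about 5 mm above this point; from there it takes 8 to 14 N of downward push (more if off-centre) until its mouth meets the pulley top.
- plate: fixed round aluminium drive plate, 236 mm across, 12 mm thick, carrying the three stations 68 mm from its centre; dark steel spindle, 32 mm thick, at its centre, reaching 67 mm above the bench. Origin: centre of its underside, on the bench
- mat: fixed black rubber mat, 260 x 260 x 3 mm, on which the caps, jar, sleeve and plug stand. Origin: centre of its underside
- jar: bystander: closed amber glass jar, 52 mm across, 68 mm tall. Origin: centre of its underside
- sleeve: bystander: steel sleeve (short thick tube) standing on end, 50 mm across, 55 mm tall. Origin: centre of its underside
- plug: bystander: solid aluminium cylinder, 42 mm across, 45 mm tall. Origin: centre of its underside
- ram: bystander: steel ram standing on the bench between mat and plate, 44 mm thick up to 55 mm, then a 12 mm stem and from 90 mm up a 22 mm wooden handle, 190 mm tall in all. Origin: centre of its underside
There are look-alikes about, which are no part of the job. What is shaped like the cap_b but blue or purple is not meant.

How it is judged:
By the outcome, as a careful person would: the job done as asked, in the order asked, and still so for the second after the job is handed in, with the robot touching nothing.
It also fails if it takes over 72 s, if anything falls off the work surface, if the arm or the gripper's body presses on something with over 40 N, if the wrist force passes 120 N, or if a joint passes its speed limit or range.

ROBOT

A 6-joint arm with a two-finger parallel gripper is mounted at the origin on the work surface. World frame = base frame: x ahead of the robot, y to its left, z up, the work surface at z = 0. Lengths are in m, angles in rad, forces in N, time in s.
With the tool pointing down it reaches from about 0.4 to 0.825 m from the base axis. Payload 7 kg.
Tool frame: the origin (TCP) lies at the very end of the fingers, on their centre line; the grasp point (between the pads) lies 19 mm behind it; z points along the fingers, y is the line along which they close (so a half turn about z gives the same grasp; the last joint's range is limited). The gripper opens to 88 mm and grips with 3 to 60 N. Pads are 19 mm wide; open, the fingers measure 130 mm over their backs; the gripper's body (78 mm by 193 mm) begins 47 mm behind the grasp point.
Start: joints at [1.454, 0.359, 0.012, 0, -1.224, -0.288], TCP at [0.266, 0.62, 0.198] pointing down, gripper open.
Joint ranges: [-3.07, 3.07], [-1.43, 2.12], [-1.02, 1.25], [-3.03, 1.67], [-3.05, -0], [-3.03, 3.03]. Speed limits (rad/s): [2.39, 2.39, 3.01, 3.14, 3.14, 3.14].

INTERFACE

Orientations are given as [roll, pitch, yaw] about the fixed x, y, z axes, in that order (R = Rz(yaw) Ry(pitch) Rx(roll)).
In Python, from station import arm, grab_frame gives the robot as it stands.
- The arm moves only by the tool jog_arm, never from a script. Its argument "deltas" is a list that holds one entry, the list of rows, each a list of 4 numbers: the shift along the tool's x, y, z in units of 60 mm (1.0 is 60 mm), then the turn about the tool's z in units of 5 degrees (1.0 is 5 degrees). A call has 1 to 8 rows; each row is the pose to reach, as a shift and turn from the pose commanded when the call began, along the tool's axes at that moment; what a row does not reach only later rows make up. A row lasts 1/8 s, in which the tool goes at most 62.5 mm and 10.7 degrees, less where a joint would pass 70% of its speed; a pose out of reach is approached as far as the arm can. A call with a gripper value outside its range is refused whole. "grip" is the finger opening in mm, from 0 to 87.6, set as the call begins (left out, the last holds). The fingers move at their own pace and stop on an object; "squeeze" is the grip in N (left out, the last holds). Time passes only in rows, so rows that repeat a pose let the fingers close. It gives the time, the measured TCP pose, the force, the opening and the grip force at its end, in the units of the state.
- arm.get_state(): the state, without advancing time (a new reading comes with each control period).
- grab_frame(name): name is "scene" or "side" or "wrist"; returns a dict with "img" (384x512x3 uint8, red, green, blue), "vfov" (degrees; the focal length in pixels is half the picture's height over the tangent of half this angle, whatever the lens; pixels are square), "cx", "cy" (the principal point, pixels), "xyz" and "rotation" of the camera in the world. Camera axes: x right, y down, z forward; pixel columns grow to the right and rows downward; lengths in m; the calibration is good to about 2 mm. The wrist camera is an equidistant fisheye: a pixel r from the principal point sees the ray r / f radians off the axis. A picture is of the moment at which its call begins. There is no depth.
- arm.job_done(): hands the job in; it is judged then, once.
The state is a dict: "t": time; "q": joint angles; "qd": joint speeds; "joint_efforts": joint torques, N m; "eef_pos": TCP position; "ee_rot": TCP orientation; "force": force on the tool from outside, world axes, zero at the start; "moment": the same for the moment, N m; "width": finger opening in m; "gripper_force": force on a finger pad.
Only numpy, scipy, OpenCV 4.12 (cv2) and the standard library are available. Lean on these libraries where they do the work, as an engineer would, in place of code of your own. Each camera call takes 0.05 s, during which the arm holds its last target. There are 200 camera calls.

## Working session

There is one attempt and no reset: what is moved stays moved. The work goes in short steps, Python scripts to look and compute and a tool call to move; the robot and the scene stay as the last step left them, time stands still between calls to the robot, and variables do not carry over. Pictures are saved under pics/ and viewed, at most 10 in all, crops included, and the job is handed in when it is done.

Besides the shell and the picture viewer there is one more tool, called by a JSON object that holds its "api" and its "payload", one argument or row to a line. jog_arm: Moves the arm, as the interface text tells. Its arguments: {"type":"object","properties":{"deltas":{"type":"array"},"grip":{"type":"number"},"squeeze":{"type":"number"}},"required":["deltas"]}

```bash
mkdir -p pics; ls
cat > h.py <<'E'
import numpy as np, cv2, pickle
from station import arm, grab_frame
def shot(n,fn):
    f=grab_frame(n); pickle.dump(f,open(f'pics/{fn}.pkl','wb')); cv2.imwrite(f'pics/{fn}.png',f['img'][:,:,::-1]); return f
def foc(f): return f['img'].shape[0]/2/np.tan(np.radians(f['vfov'])/2)
def rotm(f):
    R=np.array(f['rotation'],float)
    if R.shape==(3,3): return R
    from scipy.spatial.transform import Rotation as Ro
    return Ro.from_euler('xyz',R).as_matrix()
def ray(f,u,v,fish=False):
    F=foc(f); x,y=u-f['cx'],v-f['cy']
    if fish:
        r=np.hypot(x,y); th=r/F; s=np.sin(th)/max(r,1e-9); d=np.array([x*s,y*s,np.cos(th)])
    else: d=np.array([x/F,y/F,1])
    return np.array(f['xyz']),rotm(f)@d
def onz(f,u,v,z,fish=False):
    o,d=ray(f,u,v,fish); return o+d*(z-o[2])/d[2]
def proj(f,p,fish=False):
    c=rotm(f).T@(np.array(p)-np.array(f['xyz'])); F=foc(f)
    if fish:
        r=np.hypot(c[0],c[1]); th=np.arctan2(r,c[2]); return f['cx']+F*th*c[0]/r, f['cy']+F*th*c[1]/r
    return f['cx']+F*c[0]/c[2], f['cy']+F*c[1]/c[2]
E
python3 - <<'E'
from h import *
ims=[]
for n in ['scene','side','wrist']:
    f=shot(n,n+'0'); print(n,f['vfov'],f['cx'],f['cy'],f['xyz'],f['rotation'])
s=arm.get_state(); print(s)
E
```

```text
pics
scene 44.9932257837355 255.6139343952728 188.85547904403714 [ 1.1348004  -0.43817185  0.63537677] [-2.20366788  0.01190844  0.96603176]
side 50.06975400786035 249.76148206916793 194.45853686741788 [ 0.35292758 -0.67311428  0.53925557] [-2.15490254 -0.02172993 -0.18208386]
wrist 65.70646984690485 255.04467075001745 191.04629741845437 [0.3333319  0.59250304 0.38383435] [ 2.86400711e+00 -9.22658760e-04 -1.97567500e+00]
{'t': 0.15, 'q': array([ 1.45412726e+00,  3.59225657e-01,  1.12906582e-02, -2.50577853e-04,
       -1.22408433e+00, -2.88119665e-01]), 'qd': array([-0.00107451, -0.00071325,  0.00200423,  0.00161694,  0.00127542,
        0.00044887]), 'joint_efforts': array([-5.43012266e-04, -5.83274925e+01,  2.93290669e+01,  7.00113371e+00,
        8.80835170e-03, -1.05875831e-04]), 'eef_pos': array([0.26569147, 0.62008729, 0.19774581]), 'ee_rot': array([ 3.14035312e+00, -1.21666560e-04, -4.04873944e-01]), 'force': array([ 0.43695509, -0.32371065, -0.50858728]), 'moment': array([-0.02559312,  0.05321703,  0.04053196]), 'gripper_force': 0.0, 'width': 0.08738926445922995}
```

View pics/scene0.png

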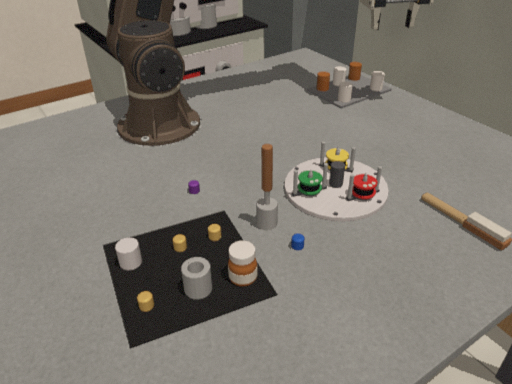

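View pics/side0.png

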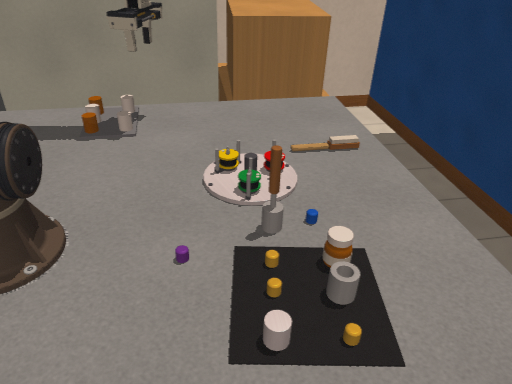

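The scene view shows brass caps at (145,301), (180,243) and (214,232). The look-alikes are blue at (298,242) and purple at (194,187). The stations are yellow (338,160), green (310,183) and red (365,187), and the ram is at (267,215). The side view has the caps at (272,259), (274,288) and (352,334).

```bash
cat >> h.py <<'E'
def blobs(f,lo,hi,amin=25):
    h=cv2.cvtColor(f['img'],cv2.COLOR_RGB2HSV); m=cv2.inRange(h,lo,hi)
    n,l,s,c=cv2.connectedComponentsWithStats(m)
    return [(c[i].round(1).tolist(),s[i].tolist()) for i in range(1,n) if s[i][4]>=amin]
def tri(a,pa,b,pb):
    o1,d1=ray(a,*pa); o2,d2=ray(b,*pb)
    t=np.linalg.lstsq(np.c_[d1,-d2],o2-o1,rcond=None)[0]; p,q=o1+t[0]*d1,o2+t[1]*d2
    return (p+q)/2,np.linalg.norm(p-q)
E
python3 - <<'E'
from h import *
L=lambda n:pickle.load(open(f'pics/{n}.pkl','rb'))
S,D=L('scene0'),L('side0')
for nm,lo,hi in [('yel',(15,120,90),(32,255,255)),('grn',(50,120,50),(80,255,255)),('red',(0,200,110),(4,255,255))]:
  for k,f in (('sc',S),('sd',D)):
    for c,s in blobs(f,lo,hi):
      if 100<c[0]<420 and c[1]>130: print(nm,k,c,s,onz(f,*c,0.016).round(4))
a=S['img'][135:215,275:400]; b=D['img'][135:215,190:315]
im=np.vstack([cv2.resize(a,None,fx=6,fy=6,interpolation=2)[:290*2:1],]) 
cv2.imwrite('pics/st.png',cv2.resize(np.vstack([a,b]),None,fx=3.7,fy=3.7,interpolation=cv2.INTER_CUBIC)[:,:,::-1])
E
```

```text
yel sc [337.3, 155.9] [326, 149, 23, 20, 231] [0.4402 0.2804 0.016 ]
yel sc [214.3, 231.7] [208, 224, 13, 17, 193] [ 0.5074 -0.1144  0.016 ]
yel sc [179.3, 242.5] [173, 234, 14, 18, 208] [ 0.495  -0.1865  0.016 ]
yel sc [145.1, 300.6] [137, 291, 17, 21, 278] [ 0.5914 -0.3008  0.016 ]
yel sd [309.6, 146.5] [291, 143, 38, 8, 219] [0.7191 0.3198 0.016 ]
yel sd [228.1, 154.4] [219, 149, 20, 12, 181] [0.4851 0.3052 0.016 ]
yel sd [229.8, 165.6] [219, 160, 21, 9, 58] [0.481  0.2438 0.016 ]
yel sd [341.0, 251.1] [332, 246, 20, 12, 108] [ 0.6455 -0.117   0.016 ]
yel sd [271.6, 258.2] [265, 250, 14, 18, 208] [ 0.5088 -0.1156  0.016 ]
yel sd [273.8, 286.8] [267, 277, 15, 20, 248] [ 0.4962 -0.187   0.016 ]
yel sd [352.2, 333.7] [344, 323, 18, 23, 327] [ 0.593  -0.3015  0.016 ]
grn sc [309.6, 182.0] [298, 171, 24, 24, 288] [0.4863 0.152  0.016 ]
grn sd [243.1, 175.4] [239, 169, 9, 14, 86] [0.5066 0.1903 0.016 ]
grn sd [254.8, 179.6] [251, 170, 10, 22, 111] [0.5316 0.1664 0.016 ]
red sd [267.7, 155.3] [265, 151, 6, 10, 45] [0.5902 0.285  0.016 ]
```

View pics/st.png

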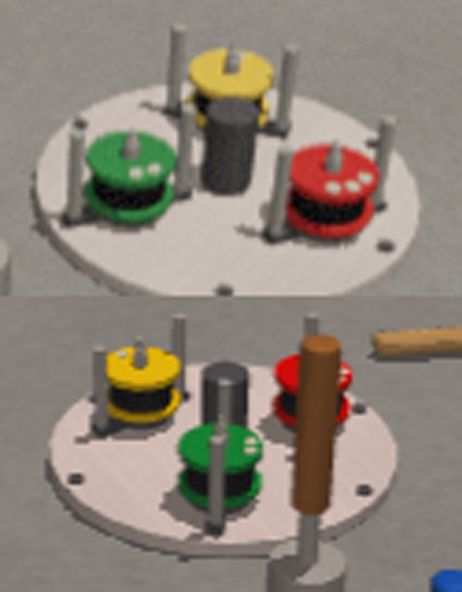

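The crop shows the shaft tips at about (232,47) yellow, (130,135) green and (335,143) red, in crop pixels of the upper view. The pin tops stand on either side of each shaft. Next I'll compute the stations and the bystanders.

Run:
```python
from h import *
L=lambda n:pickle.load(open(f'pics/{n}.pkl','rb'))
S,D=L('scene0'),L('side0')
c=lambda u,v:(275+u/3.7,135+v/3.7)
for n,t,p,q in [('Y',(232,47),(177,30),(291,48)),('G',(130,135),(77,133),(184,105)),('R',(335,143),(283,152),(386,120))]:
    T=onz(S,*c(*t),.072);P=onz(S,*c(*p),.076);Q=onz(S,*c(*q),.076);d=Q-P
    print(n,T.round(4),P.round(3),Q.round(3),'mid',((P+Q)/2).round(4),np.linalg.norm(d).round(3),'x-axis deg',np.degrees(np.arctan2(d[1],d[0])).round(1))
print('Y side',onz(D,190+140/3.7,135+45/3.7,.072))
for n,u,v,z in [('ramtop',267,147,.19),('ram55',267,203,.055),('jar',242,250,.068),('sleeve',197,266,.055),('plug',128,246,.045),('spindle',337,165,.067)]:
    print(n,onz(S,u,v,z).round(3))
for n,u,v,z in [('ramtop',276,149,.19),('jar',340,235,.068),('sleeve',344,271,.055),('plug',277,320,.045)]:
    print('sd',n,onz(D,u,v,z).round(3))
```

```text
Y [0.4771 0.2406 0.072 ] [0.446 0.222 0.076] [0.504 0.265 0.076] mid [0.4751 0.2432 0.076 ] 0.072 x-axis deg 36.5
G [0.5155 0.1249 0.072 ] [0.5   0.097 0.076] [0.514 0.167 0.076] mid [0.5073 0.1323 0.076 ] 0.071 x-axis deg 78.9
R [0.5908 0.2157 0.072 ] [0.584 0.18  0.076] [0.595 0.252 0.076] mid [0.5894 0.2164 0.076 ] 0.073 x-axis deg 81.2
Y side [0.47558612 0.2384857  0.072     ]
ramtop [ 0.537 -0.006  0.19 ]
ram55 [ 0.533 -0.003  0.055]
jar [ 0.63  -0.126  0.068]
sleeve [ 0.606 -0.205  0.055]
plug [ 0.478 -0.28   0.045]
spindle [0.525 0.195 0.067]
sd ramtop [ 0.532 -0.012  0.19 ]
sd jar [ 0.631 -0.13   0.068]
sd sleeve [ 0.61  -0.207  0.055]
sd plug [ 0.478 -0.28   0.045]
```

```bash
cat >> h.py <<'E'
def go(x,y,z,yawd,st=None):
    st=st or arm.get_state(); r=st['ee_rot']; 
    from scipy.spatial.transform import Rotation as Ro
    R=Ro.from_euler('xyz',r).as_matrix(); d=R.T@(np.array([x,y,z])-st['eef_pos'])
    a=(np.degrees(r[2])-yawd+180)%360-180   # tool z is down
    print('delta units',(d/.06).round(3),'turn',round(a/5,2),'rows>=',np.linalg.norm(d)/.0625, abs(a)/10.7)
E
python3 -c "
from h import *
go(.50,.24,.26,-100)"
```

```text
delta units [ 6.085  4.286 -1.032] turn 15.36 rows>= 7.2131865015737 7.1777973619586515
```

{"api": "jog_arm", "payload": {
  "deltas": [
    [[0.76,0.53,-0.6,1.9],[1.52,1.07,-1.03,3.8],[2.28,1.6,-1.03,5.8],[3.04,2.14,-1.03,7.7],[3.8,2.68,-1.03,9.6],[4.56,3.2,-1.03,11.5],[5.3,3.75,-1.03,13.4],[6.08,4.28,-1.03,15.3]]
  ],
  "grip": 60
}}

```text
t: 1.15
eef_pos: [0.5005, 0.239, 0.2603]
ee_rot: [3.142, 0.0, -1.745]
force: [0.6, 0.6, 0.3]
width: 0.0598
gripper_force: 0.0
```

```bash
python3 -c "
from h import *
f=shot('wrist','w1'); print(f['xyz'],f['rotation']); s=arm.get_state(); print(s['eef_pos'],s['ee_rot'],s['qd'].round(2),s['force'])
cv2.imwrite('pics/w1.png',cv2.resize(f['img'],(800,600),interpolation=2)[:,:,::-1])
"
```

```text
[0.48764526 0.16775529 0.44651777] [ 2.86402944e+00 -1.01547410e-03  2.96732823e+00]
[0.50262385 0.23446942 0.26026161] [-3.14127824e+00 -1.74327320e-03 -1.75576154e+00] [ 0.08 -0.   -0.01 -0.01  0.    0.09] [ 1.97361309 -2.64849178  0.77314928]
```

View pics/w1.png

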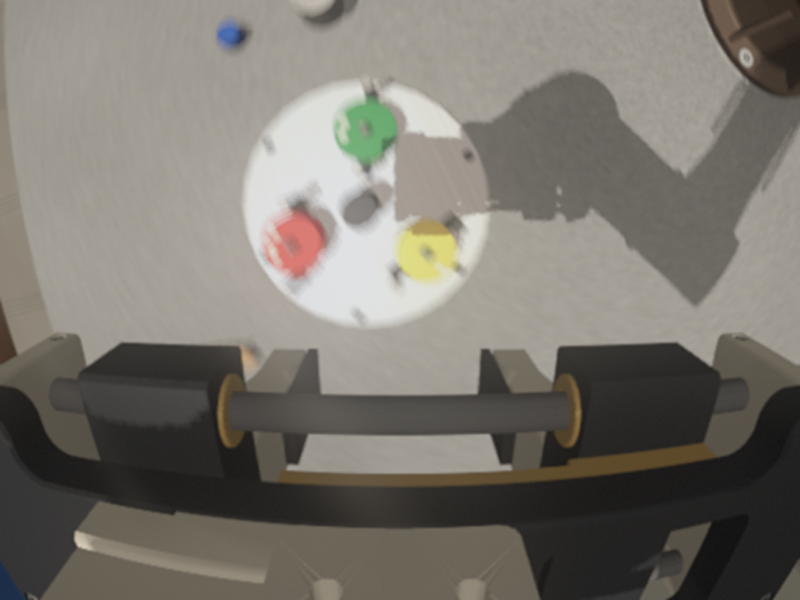

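The wrist view (blurred by settling) shows green at (365,128), red (295,243) and yellow (427,248), each with two pins beside it. I'll take a still frame.

```bash
cat > st.py <<'E'
from h import *
def pulleys(f,fish=True):
    h=cv2.cvtColor(f['img'],cv2.COLOR_RGB2HSV); out={}
    for nm,lo,hi in [('Y',(20,90,90),(34,255,255)),('G',(45,90,40),(85,255,255)),('R',(0,110,100),(8,255,255)),('R2',(172,110,100),(180,255,255))]:
        m=cv2.inRange(h,lo,hi)
        if nm=='R': m|=cv2.inRange(h,(172,110,100),(180,255,255))
        if nm=='R2': continue
        m=cv2.morphologyEx(m,cv2.MORPH_OPEN,np.ones((3,3),np.uint8))
        cs,_=cv2.findContours(m,0,1)
        if not cs: continue
        k=max(cs,key=cv2.contourArea); hull=cv2.convexHull(k)
        # hull points to plane z=.052, circle fit
        P=np.array([onz(f,*p[0],.052,fish)[:2] for p in k if cv2.pointPolygonTest(hull,tuple(map(float,p[0])),True)<1.0])
        A=np.c_[2*P,np.ones(len(P))]; s=np.linalg.lstsq(A,(P**2).sum(1),rcond=None)[0]
        r=np.sqrt(s[2]+s[0]**2+s[1]**2); out[nm]=s[:2]; print(nm,cv2.contourArea(k),'centre',s[:2].round(4),'r',r.round(4), 'px',np.round(proj(f,[*s[:2],.072],fish),1))
    return out
E
python3 - <<'E'
from st import *
f=shot('wrist','w2'); s=arm.get_state(); print(f['xyz'],s['eef_pos'],s['ee_rot'],s['qd'].round(3))
pulleys(f)
im=f['img'][40:210,150:320]
cv2.imwrite('pics/w2c.png',cv2.resize(im,None,fx=3.5,fy=3.5,interpolation=2)[:,:,::-1])
E
```

```text
[0.48900548 0.16369462 0.44660024] [0.50164978 0.23669486 0.26015477] [ 3.14155127e+00 -8.87486944e-04 -1.74872752e+00] [ 0.065  0.002  0.001 -0.016  0.01   0.047]
Y 1102.0 centre [0.4732 0.2439] r 0.0263 px [278.4 168.6]
G 526.0 centre [0.5058 0.1328] r 0.0228 px [236.9  87.6]
R 856.0 centre [0.584  0.2199] r 0.0241 px [191.1 166.5]
```

View pics/w2c.png

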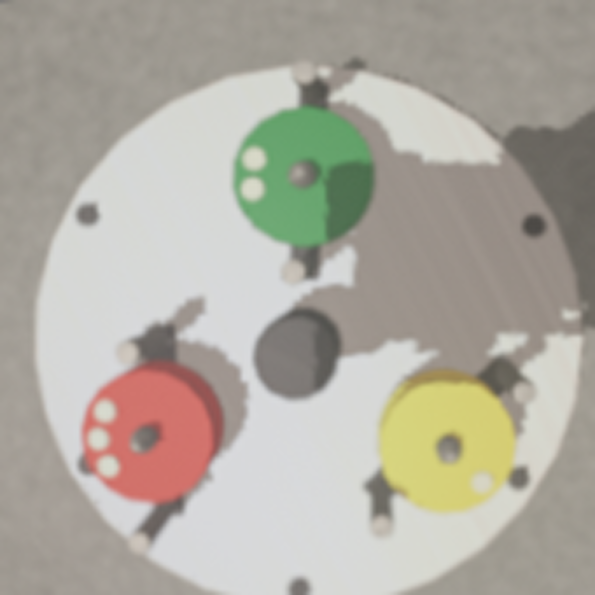

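The still crop shows these crop pixels:
- Green: tip (302,173), pins (303,72) and (292,271).
- Red: tip (143,437), pins (128,352) and (140,543).
- Yellow: tip (449,447), pins (526,391) and (381,526).

Run:
```python
from h import *
f=pickle.load(open('pics/w2.pkl','rb')); c=lambda p:(150+p[0]/3.5,40+p[1]/3.5)
for n,t,p,q in [('Y',(449,447),(381,526),(526,391)),('G',(302,173),(303,72),(292,271)),('R',(143,437),(128,352),(140,543))]:
    T=onz(f,*c(t),.071,True);P=onz(f,*c(p),.077,True);Q=onz(f,*c(q),.077,True);d=Q-P
    print(n,T.round(4),P.round(3),Q.round(3),'mid',((P+Q)/2).round(4),np.linalg.norm(d).round(3),np.degrees(np.arctan2(d[1],d[0])).round(1))
for nm,p in [('plate',None)]: pass
print('spindle',onz(f,*c((288,362)),.067,True))
s=arm.get_state(); print(s['eef_pos'],s['qd'].round(3))
go(.508,-.115,.25,-90)
```

```text
Y [0.4731 0.2429 0.071 ] [0.503 0.266 0.077] [0.442 0.226 0.077] mid [0.4726 0.2463 0.077 ] 0.073 -146.5
G [0.5071 0.1348 0.071 ] [0.5   0.1   0.077] [0.517 0.169 0.077] mid [0.5082 0.1342 0.077 ] 0.071 76.1
R [0.584  0.2179 0.071 ] [0.581 0.185 0.077] [0.593 0.256 0.077] mid [0.5871 0.2208 0.077 ] 0.072 80.1
spindle [0.52548795 0.20153382 0.067     ]
[0.50164978 0.23669486 0.26015477] [ 0.065  0.002  0.001 -0.016  0.01   0.047]
delta units [ 5.75  -1.142  0.174] turn -2.04 rows>= 5.6303797989678985 0.9527762901797
```

{"api": "jog_arm", "payload": {
  "deltas": [
    [[0.95,-0.19,0.1,-0.5],[1.9,-0.38,0.17,-1],[2.85,-0.57,0.17,-1.5],[3.8,-0.76,0.17,-2],[4.7,-0.95,0.17,-2],[5.5,-1.1,0.17,-2],[5.75,-1.14,0.17,-2],[5.75,-1.14,0.17,-2]]
  ]
}}

```text
t: 2.25
eef_pos: [0.5092, -0.1114, 0.2498]
ee_rot: [3.141, 0.0, -1.567]
force: [-0.0, 1.3, -0.2]
width: 0.06
gripper_force: 0.0
```

{"api": "jog_arm", "payload": {
  "deltas": [
    [[0,0,0,0],[0,0,0,0],[0,0,0,0]]
  ]
}}

```text
t: 2.62
eef_pos: [0.5095, -0.1101, 0.2501]
ee_rot: [-3.141, 0.0, -1.564]
force: [0.1, 0.2, 0.0]
width: 0.0598
gripper_force: 0.0
```

Run:
```python
from h import *
f=shot('wrist','w3'); s=arm.get_state(); print(s['eef_pos'],s['ee_rot'],s['qd'].round(3))
for c,st in blobs(f,(15,120,90),(32,255,255)): print(c,st,onz(f,*c,.022,True).round(4),onz(f,*c,.016,True).round(4))
print('tcp px',proj(f,s['eef_pos'],True))
cv2.imwrite('pics/w3.png',f['img'][:,:,::-1])
```

```text
[ 0.50945965 -0.11020076  0.25012932] [-3.14146314e+00  6.25320757e-05 -1.56427696e+00] [-0.005 -0.001  0.001 -0.     0.001  0.001]
[201.4, 33.5] [190, 23, 17, 16, 68] [ 0.5847 -0.2912  0.022 ] [ 0.5858 -0.2928  0.016 ]
[265.9, 106.9] [257, 98, 19, 19, 272] [ 0.4946 -0.1849  0.022 ] [ 0.4944 -0.1849  0.016 ]
[258.4, 152.3] [249, 148, 17, 12, 82] [ 0.5044 -0.121   0.022 ] [ 0.5044 -0.1201  0.016 ]
[366.5, 277.1] [362, 268, 9, 18, 78] [0.3158 0.0885 0.022 ] [0.313  0.0924 0.016 ]
[143.1, 278.5] [140, 271, 7, 14, 42] [0.701  0.0939 0.022 ] [0.7038 0.0979 0.016 ]
[402.4, 295.4] [345, 284, 113, 23, 1080] [0.2314 0.1371 0.022 ] [0.2274 0.1417 0.016 ]
tcp px (np.float64(254.72843373673584), np.float64(218.58061332059933))
```

View pics/w3.png

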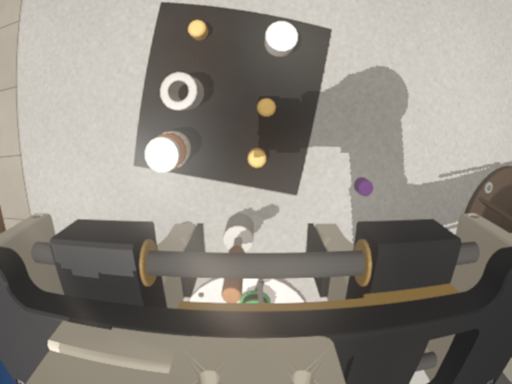

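Brass caps in the wrist view are at (257,158), (266,107) and (198,30). Purple is at (364,187) and is not taken. I'm descending on the brass cap at (257,158).

Run:
```python
from h import *
f=pickle.load(open('pics/w3.pkl','rb'))
print(onz(f,257,157.5,.024,True),onz(f,198,30,.024,True),onz(f,266,107,.024,True))
go(.507,-.116,.006,-90)
```

```text
[ 0.5063631  -0.11392497  0.024     ] [ 0.58928105 -0.2962116   0.024     ] [ 0.49458296 -0.18471205  0.024     ]
delta units [0.097 0.042 4.069] turn 0.07 rows>= 3.90736915879261 0.034909559380249366
```

{"api": "jog_arm", "payload": {
  "deltas": [
    [[0.08,0.04,0.9,0],[0.08,0.04,1.8,0],[0.08,0.04,2.7,0],[0.08,0.04,3.3,0],[0.08,0.04,3.7,0],[0.08,0.04,3.95,0],[0.08,0.04,4.06,0],[0.08,0.04,4.06,0]]
  ]
}}

```text
t: 3.68
eef_pos: [0.5073, -0.1156, 0.0067]
ee_rot: [-3.141, -0.0, -1.565]
force: [-0.2, 0.2, 1.4]
width: 0.0598
gripper_force: 0.0
```

{"api": "jog_arm", "payload": {
  "deltas": [
    [[0,0,0,0],[0,0,0,0],[0,0,0,0],[0,0,0,0],[0,0,0,0],[0,0,0,0]]
  ],
  "grip": 15,
  "squeeze": 45
}}

```text
t: 4.42
eef_pos: [0.5069, -0.1157, 0.0064]
ee_rot: [3.141, -0.0, -1.565]
force: [-0.1, -0.0, -0.5]
width: 0.0155
gripper_force: 0.0
```

Run:
```python
from h import *
S=shot('scene','s2'); D=shot('side','d2'); f=shot('wrist','w4')
a=S['img'][200:270,180:250]; b=D['img'][225:295,235:305]
for k,g in (('s',S),('d',D)): print(k,[x for x in blobs(g,(15,120,90),(32,255,255)) if 120<x[0][0]<360 and x[0][1]>200])
cv2.imwrite('pics/c2.png',cv2.resize(np.hstack([a,b]),None,fx=5,fy=5,interpolation=2)[:,:,::-1])
```

```text
s [([213.5, 234.4], [208, 226, 13, 15, 122]), ([179.2, 242.5], [173, 234, 13, 18, 202]), ([145.2, 300.6], [137, 291, 17, 21, 286])]
d [([253.4, 204.7], [247, 203, 13, 5, 45]), ([275.8, 217.5], [254, 214, 49, 8, 132]), ([339.8, 251.0], [326, 244, 26, 14, 158]), ([271.6, 258.9], [265, 250, 14, 18, 199]), ([273.8, 287.0], [267, 278, 15, 19, 253]), ([352.0, 333.8], [343, 323, 19, 23, 340])]
```

View pics/c2.png

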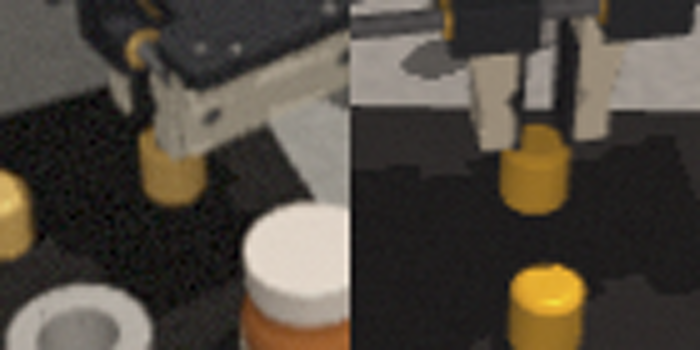

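The crop shows the fingers just behind and above the cap (side view, cap centre at (272,259)), which is still standing. I'll compare the projected TCP with the picture.

Run:
```python
from h import *
L=lambda n:pickle.load(open(f'pics/{n}.pkl','rb'))
s=arm.get_state(); print(s['eef_pos'],s['width'],s['q'].round(4),s['gripper_force'])
for n in ('s2','d2'):
    f=L(n)
    for z in (0,.01,.02,.03): print(n,np.round(proj(f,s['eef_pos']+[0,0,z]),1),end=' ')
    print(np.round(proj(f,[.508,-.115,.003]),1),np.round(proj(f,[.508,-.115,.029]),1))
```

```text
[ 0.50697147 -0.11570244  0.00641503] 0.014841330666770432 [ 0.1534  0.3184 -0.5625 -0.     -0.6899 -0.148 ] 0.0
s2 [214.  235.4] s2 [213.6 231.7] s2 [213.3 227.9] s2 [213.  224.1] [214.6 236.8] [213.8 227.1]
d2 [270.4 262.2] d2 [270.7 258.2] d2 [271.  254.2] d2 [271.2 250.1] [270.8 263.2] [271.5 252.8]
```

Run:
```python
from h import *
L=lambda n:pickle.load(open(f'pics/{n}.pkl','rb'))
S,D=L('s2'),L('d2')
sc=lambda u,v:(180+u/5,200+v/5); sd=lambda u,v:(235+(u-350)/5,225+v/5)
print(tri(S,sc(188,150),D,sd(590,140)))
for z in (.006,.016,.026,.03,.036): print(z,onz(S,*sc(188,150),z).round(4),onz(D,*sd(590,140),z).round(4),onz(D,*sd(495,150),z).round(4))
```

```text
(array([ 0.52737409, -0.11899287,  0.03328557]), np.float64(0.0064596816453573345))
0.006 [ 0.4966 -0.101   0.006 ] [ 0.537  -0.0939  0.006 ] [ 0.4993 -0.0938  0.006 ]
0.016 [ 0.5068 -0.1063  0.016 ] [ 0.5335 -0.1048  0.016 ] [ 0.4965 -0.1046  0.016 ]
0.026 [ 0.5169 -0.1117  0.026 ] [ 0.5301 -0.1156  0.026 ] [ 0.4938 -0.1155  0.026 ]
0.03 [ 0.521  -0.1138  0.03  ] [ 0.5287 -0.12    0.03  ] [ 0.4927 -0.1198  0.03  ]
0.036 [ 0.5271 -0.1171  0.036 ] [ 0.5266 -0.1265  0.036 ] [ 0.491  -0.1263  0.036 ]
```

Run:
```python
from h import *
L=lambda n:pickle.load(open(f'pics/{n}.pkl','rb'))
D=L('side0'); p=np.array([.2657,.6201,.1977]); y=np.array([-.394,-.919,0])
for k in (-.054,0,.054): print(np.round(proj(D,p+y*k),1), np.round(proj(D,p+y*k+[0,0,.03]),1))
S=shot('scene','s3'); D2=shot('side','d3'); W=L('w4')
print(arm.get_state()['width'],W['xyz'])
a=cv2.resize(D['img'][0:70,95:185],None,fx=5,fy=5,interpolation=2)
b=cv2.resize(D2['img'][190:290,225:325],(350,350),interpolation=2)
cv2.imwrite('pics/c3.png',np.hstack([a,b])[:,:,::-1])
```

```text
[148.2  52. ] [147.1  41.9]
[140.6  56.5] [139.3  46.1]
[132.4  61.3] [131.   50.7]
0.01510093864653187 [ 0.50729481 -0.18806807  0.19263502]
```

View pics/c3.png

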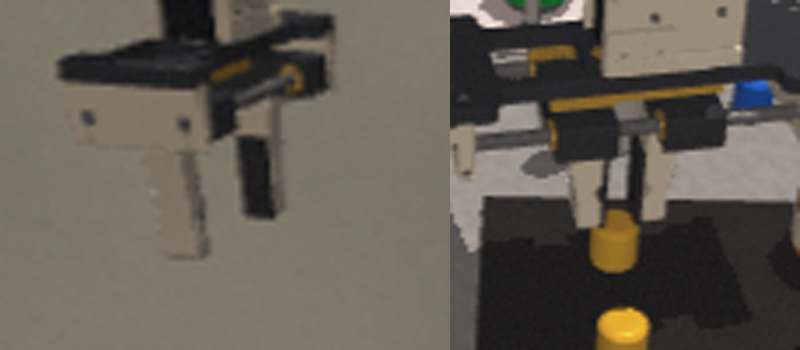

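Start and current frames agree: the real fingertips sit about 26 mm above the reported TCP (start tips at side px (132,51) and (147,43), against a projection of (132,61) and (148,52)). The grasp therefore passed just above the cap. I'll reopen, go lower while watching the force, and measure that offset.

{"api": "jog_arm", "payload": {
  "deltas": [
    [[0,0,-0.2,0],[0,0,-0.2,0],[0,0,-0.2,0],[0,0,-0.2,0],[0,0,-0.2,0],[0,0,0,0],[0,0,0.1,0],[0,0,0.2,0]]
  ],
  "grip": 60
}}

```text
t: 5.68
eef_pos: [0.5067, -0.1157, -0.0064]
ee_rot: [3.141, -0.0, -1.565]
force: [0.3, -0.2, -1.1]
width: 0.0601
gripper_force: 0.0
```

{"api": "jog_arm", "payload": {
  "deltas": [
    [[0,0,0.04,0],[0,0,0.08,0],[0,0,0.1,0],[0,0,0.1,0]]
  ]
}}

```text
t: 6.18
eef_pos: [0.507, -0.1157, -0.0115]
ee_rot: [-3.141, -0.0, -1.565]
force: [0.5, 0.3, -0.1]
width: 0.0598
gripper_force: 0.0
```

Run:
```python
from h import *
S=shot('scene','s4'); D=shot('side','d4'); s=arm.get_state(); print(s['eef_pos'],s['force'],s['width'])
e=s['eef_pos']; 
for sx in (-.04,.04): print([np.round(proj(D,e+[sx,-.0095,z])).tolist() for z in (0,.01,.02,.03)])
print([x for x in blobs(D,(15,120,90),(32,255,255)) if x[0][1]>250])
b=D['img'][210:300,215:335]; a=S['img'][195:255,170:250]
cv2.imwrite('pics/c4.png',np.vstack([cv2.resize(b,(560,420),interpolation=2)]) [:,:,::-1])
```

```text
[ 0.50712131 -0.11568411 -0.01139746] [-0.12900314  0.51679796  0.01782563] 0.06008916992520144
[[250.0, 275.0], [250.0, 271.0], [251.0, 267.0], [251.0, 263.0]]
[[292.0, 270.0], [292.0, 266.0], [292.0, 262.0], [293.0, 258.0]]
[([339.7, 251.3], [328, 245, 24, 13, 158]), ([271.4, 258.4], [265, 250, 14, 18, 214]), ([273.8, 286.9], [267, 278, 15, 19, 253]), ([352.0, 333.8], [343, 323, 19, 23, 341])]
```

View pics/c4.png

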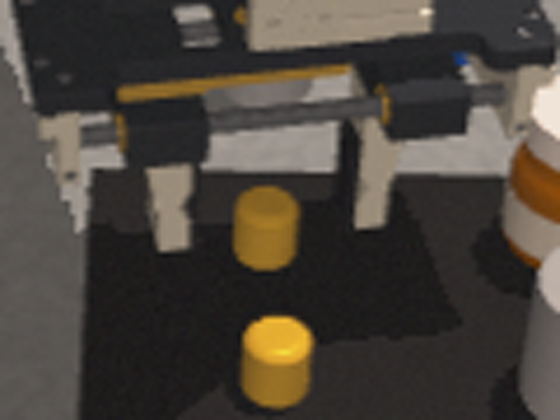

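The picture confirms it: fingertips at (252,264) and (295,259), real tip height about 16 mm. I'll go 9 mm lower and grip.

{"api": "jog_arm", "payload": {
  "deltas": [
    [[0,-0.03,0.07,0],[0,-0.03,0.15,0],[0,-0.03,0.15,0]]
  ]
}}

```text
t: 6.65
eef_pos: [0.5083, -0.1157, -0.0211]
ee_rot: [3.14, -0.0, -1.566]
force: [0.5, 0.2, -0.0]
width: 0.06
gripper_force: 0.0
```

{"api": "jog_arm", "payload": {
  "deltas": [
    [[0,0,0,0],[0,0,0,0],[0,0,0,0],[0,0,0,0],[0,0,0,0]]
  ],
  "grip": 15,
  "squeeze": 45
}}

```text
t: 7.28
eef_pos: [0.5088, -0.1157, -0.0204]
ee_rot: [-3.141, -0.0, -1.565]
force: [-0.3, 0.7, 0.8]
width: 0.0254
gripper_force: 45.0
```

{"api": "jog_arm", "payload": {
  "deltas": [
    [[0,0,-0.9,0],[0,0,-1.8,0],[0,0,-2.7,0],[0,0,-3.5,0],[0,0,-3.7,0],[0,0,-3.7,0]]
  ]
}}

```text
t: 8.02
eef_pos: [0.5089, -0.1155, 0.2019]
ee_rot: [-3.14, 0.001, -1.566]
force: [-0.7, 0.3, -0.5]
width: 0.0256
gripper_force: 45.0
```

```bash
python3 -c "
from h import *
go(.473,.243,.2,-145)"
```

```text
delta units [-5.979  0.568  0.034] turn 11.06 rows>= 5.765465318304658 5.168144841536246
```

{"api": "jog_arm", "payload": {
  "deltas": [
    [[-0.9,0.08,0,1.8],[-1.8,0.17,0,3.6],[-2.7,0.26,0,5.4],[-3.6,0.34,0,7.2],[-4.5,0.43,0,9],[-5.3,0.5,0,10.5],[-5.8,0.55,0,11],[-5.98,0.57,0,11]]
  ]
}}

```text
t: 9.02
eef_pos: [0.4715, 0.2439, 0.1992]
ee_rot: [-3.141, -0.004, -2.524]
force: [-0.1, -0.0, -0.1]
width: 0.0255
gripper_force: 45.0
```

{"api": "jog_arm", "payload": {
  "deltas": [
    [[0,0,0.9,0],[0,0,1.6,0],[0,0,1.9,0],[0,0,2,0],[0,0,2,0],[0,0,2,0]]
  ]
}}

```text
t: 9.78
eef_pos: [0.4732, 0.2432, 0.0823]
ee_rot: [3.141, 0.001, -2.525]
force: [0.4, 0.3, 0.3]
width: 0.0256
gripper_force: 45.0
```

Run:
```python
from st import *
f=shot('wrist','w5'); S=shot('scene','s5'); D=shot('side','d5'); s=arm.get_state(); e=s['eef_pos']; print(e,s['ee_rot'],s['qd'].round(3))
print('S cap exp',proj(S,e+[0,0,.0234+.013]),'D',proj(D,e+[0,0,.0234+.013]))
for k,g in (('s',S),('d',D)): print(k,[x for x in blobs(g,(15,120,90),(32,255,255)) if x[0][0]>200 and 80<x[0][1]<230])
a=S['img'][105:185,290:390]; b=D['img'][105:185,180:280]
cv2.imwrite('pics/c5.png',cv2.resize(np.hstack([a,b]),None,fx=4,fy=4,interpolation=2)[:,:,::-1])
```

```text
[0.47302581 0.24324306 0.08228436] [ 3.14128860e+00  1.52479644e-03 -2.52530010e+00] [ 0.001 -0.001 -0.004  0.001  0.001 -0.001]
S cap exp (np.float64(339.2454181637611), np.float64(128.98989372157064)) D (np.float64(226.37962429412312), np.float64(129.1447809021488))
s [([337.2, 156.1], [325, 149, 24, 21, 236])]
d [([218.0, 96.7], [207, 92, 25, 11, 54]), ([225.1, 128.9], [223, 123, 6, 13, 62]), ([309.5, 146.5], [291, 143, 38, 8, 222]), ([228.2, 154.5], [219, 149, 20, 12, 180]), ([229.8, 165.6], [219, 160, 21, 9, 58])]
```

View pics/c5.png

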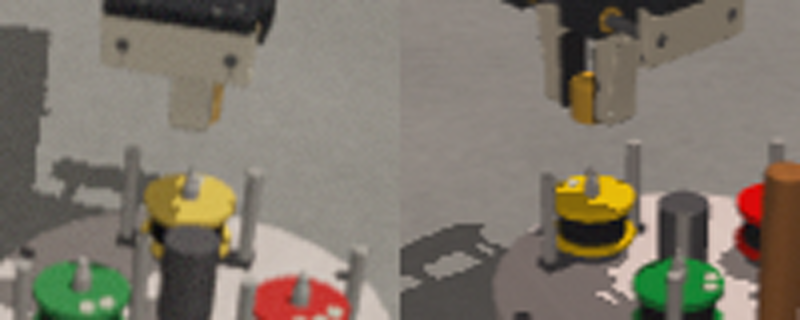

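The crop shows the gripped cap hovering above the yellow one-dot pulley, upright, with its left edge visible at side crop x≈570 and its right edge at scene crop x≈220. The shaft tips are at scene crop (194,170) and side crop (592,172). That is ten pictures viewed, so from here I work numerically.

Run:
```python
from h import *
L=lambda n:pickle.load(open(f'pics/{n}.pkl','rb'))
e=np.array([.47303,.24324,.0823])
for n in ('s5','d5'):
    f=L(n); h=cv2.cvtColor(f['img'],cv2.COLOR_RGB2HSV); F=foc(f)
    dep=(rotm(f).T@(e-f['xyz']))[2]; print(n,'r px',.013*F/dep,'depth',dep)
    for z in (.0234+.008,):
        u,v=proj(f,e+[0,0,z]); v0=int(round(v)); print('cap row',v0,'pred u',u)
        for r in range(v0-2,v0+4,2): print(r,'cols',int(u)-9,'H',h[r,int(u)-9:int(u)+11,0].tolist(),'S',h[r,int(u)-9:int(u)+11,1].tolist())
    for z in (.074,.070,.066,.060,.055):
        u,v=proj(f,[*e[:2],z]); r=int(round(v)); print('shaft z',z,'pred',round(u,1),round(v,1),'cols',int(u)-8,'S',h[r,int(u)-8:int(u)+9,1].tolist(),'V',h[r,int(u)-8:int(u)+9,2].tolist())
```

```text
s5 r px 5.595140993237833 depth 1.0771640544137424
cap row 131 pred u 339.03879610591935
129 cols 330 H [20, 22, 19, 21, 20, 20, 20, 21, 20, 19, 22, 21, 19, 19, 19, 18, 20, 13, 20, 13] S [21, 19, 30, 39, 41, 38, 40, 45, 44, 46, 43, 42, 45, 110, 145, 88, 26, 15, 20, 20]
131 cols 330 H [18, 23, 19, 20, 23, 19, 22, 16, 19, 21, 17, 20, 18, 20, 19, 17, 22, 16, 23, 21] S [17, 21, 30, 43, 47, 42, 44, 51, 41, 39, 45, 46, 46, 118, 126, 53, 19, 19, 21, 17]
133 cols 330 H [19, 18, 19, 20, 20, 20, 20, 22, 20, 23, 20, 20, 20, 19, 18, 19, 20, 20, 18, 20] S [19, 23, 34, 48, 43, 49, 45, 43, 44, 42, 44, 39, 50, 134, 130, 36, 15, 20, 20, 21]
shaft z 0.074 pred 337.4 145.9 cols 329 S [23, 20, 16, 21, 21, 19, 19, 19, 20, 22, 19, 21, 19, 21, 21, 19, 24] V [144, 142, 142, 144, 145, 148, 150, 149, 137, 141, 147, 149, 148, 147, 149, 148, 148]
shaft z 0.07 pred 337.3 147.4 cols 329 S [18, 18, 19, 23, 21, 19, 21, 21, 20, 20, 24, 24, 23, 16, 19, 17, 17] V [142, 143, 145, 146, 148, 146, 149, 146, 125, 140, 147, 147, 147, 146, 149, 149, 148]
shaft z 0.066 pred 337.1 148.8 cols 329 S [84, 89, 124, 131, 148, 163, 
[... 1531 characters left out ...]
9, 140, 141, 137, 138, 120, 111, 128, 135, 136, 136, 136, 137, 138]
shaft z 0.066 pred 226.6 148.5 cols 218 S [28, 25, 26, 31, 125, 195, 244, 244, 175, 48, 26, 140, 243, 243, 243, 142, 52] V [109, 132, 138, 142, 181, 211, 226, 230, 172, 121, 129, 159, 221, 220, 215, 182, 146]
shaft z 0.06 pred 226.6 150.7 cols 218 S [70, 197, 237, 243, 119, 113, 243, 243, 111, 28, 25, 100, 243, 244, 244, 244, 244] V [106, 133, 139, 214, 191, 172, 221, 208, 135, 109, 112, 130, 218, 230, 230, 230, 230]
shaft z 0.055 pred 226.6 152.4 cols 218 S [74, 243, 244, 244, 244, 244, 244, 243, 111, 27, 32, 100, 243, 244, 244, 244, 244] V [96, 214, 229, 228, 229, 229, 228, 204, 131, 104, 104, 125, 217, 230, 231, 231, 230]
```

Compared in the same views, the cap needs to shift only about (+0.6, +0.4) mm to sit over the shaft. Lowering until it rests on the taper.

{"api": "jog_arm", "payload": {
  "deltas": [
    [[-0.012,0,0.2,0],[-0.012,0,0.4,0],[-0.012,0,0.55,0],[-0.012,0,0.65,0],[-0.012,0,0.72,0],[-0.012,0,0.77,0],[-0.012,0,0.79,0],[-0.012,0,0.79,0]]
  ],
  "squeeze": 60
}}

```text
t: 10.92
eef_pos: [0.4733, 0.2436, 0.0342]
ee_rot: [3.141, 0.0, -2.525]
force: [-0.6, 1.6, -0.1]
width: 0.0251
gripper_force: 60.0
```

{"api": "jog_arm", "payload": {
  "deltas": [
    [[0,0,0.02,0],[0,0,0.04,0],[0,0,0.055,0],[0,0,0.07,0],[0,0,0.08,0],[0,0,0.09,0],[0,0,0.09,0],[0,0,0.09,0]]
  ]
}}

```text
t: 11.92
eef_pos: [0.4734, 0.2438, 0.0295]
ee_rot: [3.141, 0.001, -2.525]
force: [-4.2, 2.3, 6.6]
width: 0.025
gripper_force: 60.0
```

{"api": "jog_arm", "payload": {
  "deltas": [
    [[0,0,0.01,0],[0,0,0.02,0],[0,0,0.03,0],[0,0,0.04,0],[0,0,0.04,0]]
  ]
}}

```text
t: 12.55
eef_pos: [0.4735, 0.2437, 0.0283]
ee_rot: [-3.142, 0.001, -2.524]
force: [-9.5, -1.3, 21.2]
width: 0.0252
gripper_force: 60.0
```

{"api": "jog_arm", "payload": {
  "deltas": [
    [[0,0,0.015,0],[0,0,0.03,0],[0,0,0.03,0]]
  ]
}}

```text
t: 12.92
eef_pos: [0.4736, 0.2438, 0.0282]
ee_rot: [-3.141, 0.002, -2.524]
force: [-15.8, -2.5, 39.6]
width: 0.0251
gripper_force: 60.0
```

Hard stop at eef z=0.0282, which matches the predicted home height of 0.0286. I'll relax the push, release and lift.

{"api": "jog_arm", "payload": {
  "deltas": [
    [[0,0,-0.07,0],[0,0,-0.07,0],[0,0,-0.07,0],[0,0,-0.07,0],[0,0,-0.07,0]]
  ],
  "grip": 40
}}

```text
t: 13.55
eef_pos: [0.4732, 0.2432, 0.0283]
ee_rot: [-3.141, -0.001, -2.525]
force: [1.1, -0.1, -0.2]
width: 0.0399
gripper_force: 0.0
```

{"api": "jog_arm", "payload": {
  "deltas": [
    [[0,0,-0.4,0],[0,0,-1,0],[0,0,-1.9,0],[0,0,-2.8,0],[0,0,-3.1,0],[0,0,-3.1,0]]
  ]
}}

```text
t: 14.3
eef_pos: [0.4738, 0.2439, 0.2161]
ee_rot: [3.141, 0.003, -2.525]
force: [-0.7, -0.1, -0.9]
width: 0.0404
gripper_force: 0.0
```

Run:
```python
from h import *
S=shot('scene','s6'); D=shot('side','d6')
for k,g in (('s',S),('d',D)):
    print(k,[x for x in blobs(g,(15,120,90),(32,255,255)) if x[0][0]>130 and x[0][1]>120])
    for z in (.052,.072,.078): print('axis',z,np.round(proj(g,[.4736,.2437,z]),1))
    u,v=map(int,np.round(proj(g,[.4736,.2437,.065])))
    for r in range(v-8,v+9,1): print(r,u-9,g['img'][r,u-9:u+10,0].tolist(),g['img'][r,u-9:u+10,2].tolist())
go(.4955,-.187,.16,-90)
```

```text
s [([337.4, 154.0], [326, 143, 23, 26, 306]), ([179.3, 242.4], [173, 234, 14, 18, 207]), ([145.1, 300.7], [137, 291, 17, 21, 282]), ([506.8, 324.6], [498, 314, 14, 22, 133])]
axis 0.052 [336.9 154. ]
axis 0.072 [337.7 146.7]
axis 0.078 [337.9 144.5]
141 328 [149, 147, 149, 146, 142, 144, 142, 144, 146, 145, 144, 141, 144, 143, 145, 143, 144, 147, 142] [137, 137, 139, 135, 132, 132, 132, 133, 133, 133, 132, 132, 133, 134, 134, 132, 133, 137, 131]
142 328 [147, 147, 146, 145, 147, 140, 143, 147, 158, 159, 162, 156, 152, 148, 146, 148, 147, 144, 144] [136, 134, 134, 134, 136, 129, 133, 130, 123, 117, 121, 125, 125, 131, 135, 136, 135, 131, 134]
143 328 [145, 145, 146, 143, 143, 143, 152, 179, 185, 187, 189, 186, 184, 177, 158, 146, 148, 149, 145] [134, 133, 135, 132, 135, 130, 115, 110, 96, 98, 99, 103, 103, 115, 126, 134, 136, 135, 135]
144 328 [141, 144, 143, 143, 143, 151, 173, 195, 199, 198, 196, 197, 199, 195, 188, 163, 147, 145, 149] [129, 132, 131, 134, 132, 109, 95, 92, 92, 93, 91, 90, 93, 95, 104, 126, 133, 135, 136]
145 328 [140, 141, 144, 144, 141, 151, 179, 194, 196, 200, 19
[... 5236 characters left out ...]
 10, 10, 10, 10, 27, 32, 31, 32, 32, 29, 30, 27, 10, 10, 10, 10, 10]
155 218 [124, 215, 228, 228, 172, 140, 125, 124, 127, 126, 130, 135, 164, 220, 228, 228, 228, 229, 227] [76, 10, 10, 10, 10, 10, 10, 10, 10, 23, 14, 10, 10, 10, 10, 10, 10, 10, 10]
156 218 [101, 191, 223, 228, 228, 229, 172, 139, 139, 139, 216, 228, 228, 229, 228, 228, 227, 226, 209] [75, 10, 10, 10, 10, 10, 10, 10, 10, 10, 10, 10, 10, 10, 10, 10, 10, 10, 10]
157 218 [100, 123, 155, 203, 223, 227, 227, 228, 227, 228, 228, 227, 228, 228, 227, 225, 214, 162, 136] [75, 30, 10, 10, 10, 10, 10, 10, 10, 10, 10, 10, 10, 10, 10, 10, 10, 10, 10]
delta units [ 3.83  -6.069  0.898] turn -10.94 rows>= 6.943308306983157 5.11293584995512
```

The station 1 cap spans rows 142–156 in both views, matching the home height. Next is the brass cap at (0.496,-0.187).

{"api": "jog_arm", "payload": {
  "deltas": [
    [[0.5,-0.8,0,-1.8],[1,-1.6,0,-3.6],[1.55,-2.45,0,-5.4],[2.1,-3.3,0,-7.2],[2.65,-4.2,0,-9],[3.2,-5.05,0,-10.5],[3.7,-5.85,0.3,-10.95],[3.83,-6.07,0.9,-10.95]]
  ],
  "grip": 56
}}

```text
t: 15.4
eef_pos: [0.496, -0.1898, 0.1594]
ee_rot: [-3.142, -0.0, -1.573]
force: [-1.4, 0.6, -1.8]
width: 0.0562
gripper_force: 0.0
```

{"api": "jog_arm", "payload": {
  "deltas": [
    [[0,0,0,0],[0,0,0,0]]
  ]
}}

```text
t: 15.65
eef_pos: [0.4963, -0.1864, 0.1607]
ee_rot: [3.141, -0.0, -1.569]
force: [0.3, 0.9, -0.3]
width: 0.056
gripper_force: 0.0
```

```bash
python3 -c "
from h import *
go(.4962,-.187,-.0204,-90)"
```

```text
delta units [ 8.000e-03 -2.000e-03  3.018e+00] turn 0.01 rows>= 2.896835357436939 0.006980261145363925
```

{"api": "jog_arm", "payload": {
  "deltas": [
    [[0,0,0.8,0],[0,0,1.6,0],[0,0,2.3,0],[0,0,2.75,0],[0,0,2.95,0],[0,0,3.01,0],[0,0,3.01,0]]
  ]
}}

```text
t: 16.52
eef_pos: [0.4972, -0.1864, -0.0189]
ee_rot: [-3.14, -0.0, -1.569]
force: [0.2, 0.6, 0.1]
width: 0.0555
gripper_force: 0.0
```

{"api": "jog_arm", "payload": {
  "deltas": [
    [[0,0,0,0],[0,0,0,0],[0,0,0,0],[0,0,0,0],[0,0,0,0]]
  ],
  "grip": 15,
  "squeeze": 60
}}

```text
t: 17.15
eef_pos: [0.4963, -0.1868, -0.0197]
ee_rot: [-3.141, -0.0, -1.57]
force: [-0.9, -0.0, 4.6]
width: 0.0255
gripper_force: 60.0
```

{"api": "jog_arm", "payload": {
  "deltas": [
    [[0,0,-0.9,0],[0,0,-1.8,0],[0,0,-2.7,0],[0,0,-3.5,0],[0,0,-3.7,0],[0,0,-3.7,0]]
  ]
}}

```text
t: 17.9
eef_pos: [0.4964, -0.1865, 0.2023]
ee_rot: [-3.14, 0.0, -1.57]
force: [0.1, 0.2, 0.1]
width: 0.0252
gripper_force: 60.0
```

```bash
python3 -c "
from h import *
go(.507,.1333,.2,-102)"
```

```text
delta units [-5.331 -0.182  0.041] turn 2.41 rows>= 5.1205017281176595 1.126090622462734
```

{"api": "jog_arm", "payload": {
  "deltas": [
    [[-0.8,-0.03,0,0.5],[-1.7,-0.06,0,1],[-2.6,-0.1,0,1.5],[-3.5,-0.14,0,2],[-4.4,-0.17,0,2.4],[-5.1,-0.2,0,2.4],[-5.31,-0.21,0,2.4],[-5.31,-0.21,0,2.4]]
  ]
}}

```text
t: 18.9
eef_pos: [0.5077, 0.1321, 0.2003]
ee_rot: [3.139, -0.002, -1.778]
force: [0.7, -1.0, -0.1]
width: 0.0252
gripper_force: 60.0
```

{"api": "jog_arm", "payload": {
  "deltas": [
    [[0,0,0.9,0],[0,0,1.6,0],[0,0,1.9,0],[0,0,2,0],[0,0,2,0],[0,0,2,0]]
  ]
}}

```text
t: 19.65
eef_pos: [0.5091, 0.132, 0.083]
ee_rot: [-3.14, 0.001, -1.779]
force: [0.6, -0.1, 0.2]
width: 0.0257
gripper_force: 60.0
```

```bash
cat > al.py <<'E'
from h import *
def look(tag,hu):
    S=shot('scene','s'+tag); D=shot('side','d'+tag); s=arm.get_state(); e=s['eef_pos']; print(e,s['ee_rot'][2])
    for k,f in (('S',S),('D',D)):
        h=cv2.cvtColor(f['img'],cv2.COLOR_RGB2HSV)
        u,v=proj(f,e+[0,0,.0227+.010]); r=int(round(v)); c=int(u)
        print(k,'cap pred u',round(u,2),'rpx',round(.013*foc(f)/(rotm(f).T@(e-f['xyz']))[2],2))
        for q in (r-2,r): print('  S',q,c-9,h[q,c-9:c+11,1].tolist())
        for z in (.070,.062,.057):
            u,v=proj(f,[*e[:2],z]); q=int(round(v)); c=int(u); print('  shaft',z,'pred',round(u,2),round(v,1),c-8,'S',h[q,c-8:c+9,1].tolist(),'V',h[q,c-8:c+9,2].tolist())
E
python3 -c "
from al import *
look('7',0)"
```

```text
[0.50900183 0.132149   0.08295674] -1.7792659423495554
S cap pred u 311.98 rpx 6.01
  S 150 302 [19, 19, 21, 38, 151, 144, 151, 144, 147, 135, 45, 42, 48, 46, 44, 44, 42, 46, 45, 42]
  S 152 302 [19, 22, 19, 17, 75, 147, 148, 149, 140, 113, 42, 37, 39, 42, 45, 45, 43, 44, 46, 40]
  shaft 0.07 pred 310.73 169.8 302 S [25, 24, 23, 25, 30, 36, 37, 25, 29, 27, 34, 35, 25, 22, 25, 25, 23] V [206, 190, 175, 174, 163, 168, 173, 164, 134, 141, 171, 180, 181, 193, 207, 208, 210]
  shaft 0.062 pred 310.51 172.8 302 S [142, 150, 149, 159, 150, 144, 70, 30, 24, 26, 35, 130, 152, 144, 145, 134, 115] V [79, 85, 84, 80, 80, 83, 84, 109, 119, 119, 94, 92, 136, 143, 144, 146, 149]
  shaft 0.057 pred 310.38 174.7 302 S [159, 157, 153, 153, 169, 152, 50, 29, 25, 25, 36, 118, 135, 150, 143, 144, 137] V [82, 81, 85, 85, 80, 79, 86, 107, 121, 114, 92, 80, 91, 112, 141, 145, 147]
D cap pred u 249.08 rpx 5.71
  S 148 240 [55, 52, 47, 38, 149, 188, 188, 194, 188, 194, 195, 188, 192, 196, 184, 173, 108, 43, 53, 53]
  S 150 240 [55, 56, 50, 28, 145, 189, 189, 193, 192, 197, 190, 191, 188, 186, 192, 171, 101, 40, 50, 53]
  shaft 0.07 pred 248.66 168.0 240 S [35, 35, 35, 35, 37, 11, 19, 9, 17, 26, 27, 28, 21, 18, 24, 15, 30] V [218, 219, 219, 220, 130, 48, 53, 55, 59, 109, 103, 99, 74, 56, 54, 50, 85]
  shaft 0.062 pred 248.59 171.0 240 S [48, 127, 213, 214, 219, 203, 210, 145, 28, 27, 31, 76, 191, 212, 221, 212, 213] V [177, 145, 138, 137, 134, 136, 135, 111, 99, 114, 108, 97, 127, 136, 135, 136, 135]
  shaft 0.057 pred 248.55 172.8 240 S [217, 208, 180, 180, 199, 204, 126, 26, 24, 24, 29, 53, 147, 186, 192, 195, 65] V [135, 97, 78, 78, 77, 75, 79, 87, 95, 97, 97, 82, 78, 78, 77, 77, 126]
```

Run:
```python
from h import *
f=pickle.load(open('pics/s7.pkl','rb')); h=cv2.cvtColor(f['img'],cv2.COLOR_RGB2HSV); e=np.array([.50900,.13215,.08296])
for z in (-.002,.004,.010,.016,.022,.028):
    u,v=proj(f,e+[0,0,.0227+z]); r=int(round(v)); print(z,round(u,2),round(v,1),r,'cols 302',h[r,302:322,1].tolist(), h[r,302:312,2].tolist())
```

```text
-0.002 311.65 156.7 157 cols 302 [20, 18, 22, 15, 28, 57, 97, 133, 153, 82, 50, 41, 43, 43, 44, 40, 46, 44, 42, 42] [151, 152, 151, 149, 146, 134, 134, 134, 132, 93]
0.004 311.81 154.3 154 cols 302 [20, 22, 19, 19, 67, 144, 146, 150, 149, 85, 40, 49, 45, 40, 42, 42, 45, 45, 43, 40] [151, 148, 148, 149, 118, 117, 122, 131, 132, 105]
0.01 311.98 151.9 152 cols 302 [19, 22, 19, 17, 75, 147, 148, 149, 140, 113, 42, 37, 39, 42, 45, 45, 43, 44, 46, 40] [150, 152, 149, 134, 109, 111, 122, 127, 135, 97]
0.016 312.15 149.5 149 cols 302 [23, 25, 39, 65, 116, 137, 153, 152, 144, 149, 43, 42, 44, 44, 43, 43, 44, 42, 42, 47] [147, 130, 105, 47, 64, 108, 123, 134, 138, 94]
0.022 312.32 147.1 147 cols 302 [36, 41, 43, 26, 115, 153, 156, 146, 151, 133, 48, 45, 41, 44, 45, 43, 45, 43, 45, 40] [112, 117, 107, 50, 62, 122, 131, 138, 137, 100]
0.028 312.5 144.6 145 cols 302 [40, 43, 41, 52, 102, 138, 145, 155, 152, 137, 47, 39, 45, 39, 49, 40, 42, 44, 43, 42] [115, 113, 107, 54, 30, 85, 114, 127, 124, 106]
```

{"api": "jog_arm", "payload": {
  "deltas": [
    [[0.009,0.008,0.2,0],[0.009,0.008,0.4,0],[0.009,0.008,0.55,0],[0.009,0.008,0.65,0],[0.009,0.008,0.72,0],[0.009,0.008,0.77,0],[0.009,0.008,0.79,0],[0.009,0.008,0.79,0]]
  ]
}}

```text
t: 20.75
eef_pos: [0.5085, 0.1316, 0.0349]
ee_rot: [-3.141, 0.0, -1.779]
force: [2.3, -1.3, -0.8]
width: 0.0255
gripper_force: 60.0
```

{"api": "jog_arm", "payload": {
  "deltas": [
    [[0,0,0.02,0],[0,0,0.04,0],[0,0,0.055,0],[0,0,0.07,0],[0,0,0.08,0],[0,0,0.09,0],[0,0,0.1,0],[0,0,0.1,0]]
  ]
}}

```text
t: 21.75
eef_pos: [0.5087, 0.1316, 0.0296]
ee_rot: [-3.14, 0.001, -1.779]
force: [2.3, -2.3, 5.6]
width: 0.0252
gripper_force: 60.0
```

{"api": "jog_arm", "payload": {
  "deltas": [
    [[0,0,0.01,0],[0,0,0.02,0],[0,0,0.03,0],[0,0,0.04,0],[0,0,0.05,0],[0,0,0.05,0]]
  ]
}}

```text
t: 22.5
eef_pos: [0.5089, 0.1316, 0.029]
ee_rot: [-3.139, 0.001, -1.778]
force: [-8.2, -4.1, 33.3]
width: 0.0255
gripper_force: 60.0
```

{"api": "jog_arm", "payload": {
  "deltas": [
    [[0,0,-0.06,0],[0,0,-0.06,0],[0,0,-0.06,0],[0,0,-0.06,0],[0,0,-0.06,0]]
  ],
  "grip": 40
}}

```text
t: 23.12
eef_pos: [0.5077, 0.1314, 0.0289]
ee_rot: [3.141, -0.001, -1.779]
force: [0.1, 0.3, -0.3]
width: 0.0398
gripper_force: 0.0
```

{"api": "jog_arm", "payload": {
  "deltas": [
    [[0,0,-0.4,0],[0,0,-1,0],[0,0,-1.9,0],[0,0,-2.8,0],[0,0,-3.1,0],[0,0,-3.1,0]]
  ]
}}

```text
t: 23.88
eef_pos: [0.5086, 0.1319, 0.2167]
ee_rot: [-3.139, 0.002, -1.779]
force: [0.4, 0.3, -0.5]
width: 0.0397
gripper_force: 0.0
```

Run:
```python
from h import *
S=shot('scene','s8'); D=shot('side','d8')
for k,g in (('s',S),('d',D)):
    print(k,[(c,st[:4]) for c,st in blobs(g,(12,120,90),(32,255,255)) if c[0]>130 and c[1]>120])
    print('exp top/bottom rows',np.round(proj(g,[.5087,.1316,.078]),1),np.round(proj(g,[.5087,.1316,.052]),1),'Y',np.round(proj(g,[.4736,.2437,.078]),1))
go(.592,-.301,.16,-90)
```

```text
s [([337.4, 154.0], [326, 143, 23, 27]), ([267.4, 166.4], [262, 144, 11, 47]), ([310.2, 172.2], [305, 166, 11, 13]), ([491.4, 236.1], [463, 220, 49, 30]), ([242.5, 267.7], [228, 259, 29, 16]), ([145.2, 300.6], [137, 291, 17, 21]), ([506.7, 324.8], [498, 314, 14, 22])]
exp top/bottom rows [310.7 166.8] [310.  176.6] Y [337.9 144.5]
d [([310.0, 146.4], [291, 141, 39, 10]), ([227.9, 152.4], [219, 143, 20, 18]), ([344.4, 145.5], [330, 142, 29, 7]), ([275.1, 168.1], [270, 146, 12, 48]), ([229.8, 165.6], [219, 160, 21, 9]), ([249.4, 169.0], [244, 163, 12, 14]), ([338.3, 251.3], [325, 242, 27, 17]), ([352.1, 333.7], [344, 323, 18, 23])]
exp top/bottom rows [248.6 165. ] [248.4 174.8] Y [226.7 144.1]
delta units [ 6.756 -2.874  0.906] turn -2.39 rows>= 7.101819634288137 1.1171800338976903
```

Two caps are home. On to the third cap, passing above the ram.

{"api": "jog_arm", "payload": {
  "deltas": [
    [[0.8,-0.34,0,-0.5],[1.7,-0.72,0,-1],[2.6,-1.1,0,-1.5],[3.5,-1.48,0,-2],[4.4,-1.87,0,-2.4],[5.3,-2.25,0,-2.4],[6.15,-2.62,0.3,-2.4],[6.756,-2.874,0.9,-2.4]]
  ],
  "grip": 56
}}

```text
t: 24.98
eef_pos: [0.593, -0.3034, 0.1598]
ee_rot: [-3.142, -0.0, -1.571]
force: [0.2, 0.6, -1.1]
width: 0.0559
gripper_force: 0.0
```

{"api": "jog_arm", "payload": {
  "deltas": [
    [[0,0,0,0],[0,0,0,0],[0,0,0,0]]
  ]
}}

```text
t: 25.35
eef_pos: [0.5932, -0.2999, 0.1621]
ee_rot: [-3.14, -0.0, -1.569]
force: [-0.0, 0.3, 0.4]
width: 0.056
gripper_force: 0.0
```

```bash
python3 -c "
from h import *
go(.592,-.301,-.0200,-90)
D=shot('side','d9'); print([(c,st[:4]) for c,st in blobs(D,(12,120,90),(32,255,255)) if c[1]>300])"
```

```text
delta units [0.017 0.024 3.035] turn 0.03 rows>= 2.9141444022996614 0.01200759756699199
[([351.9, 333.8], [343, 323, 19, 23])]
```

{"api": "jog_arm", "payload": {
  "deltas": [
    [[0.015,0.01,0.8,0],[0.015,0.01,1.6,0],[0.015,0.01,2.3,0],[0.015,0.01,2.75,0],[0.015,0.01,2.95,0],[0.015,0.01,3.03,0],[0.015,0.01,3.03,0]]
  ]
}}

```text
t: 26.28
eef_pos: [0.5929, -0.3016, -0.0194]
ee_rot: [-3.14, -0.0, -1.569]
force: [0.6, -0.4, 0.7]
width: 0.0563
gripper_force: 0.0
```

{"api": "jog_arm", "payload": {
  "deltas": [
    [[0,0,0,0],[0,0,0,0],[0,0,0,0],[0,0,0,0],[0,0,0,0]]
  ],
  "grip": 15,
  "squeeze": 60
}}

```text
t: 26.9
eef_pos: [0.5922, -0.3018, -0.0203]
ee_rot: [-3.141, -0.0, -1.57]
force: [-0.4, 0.3, 3.8]
width: 0.0249
gripper_force: 60.0
```

{"api": "jog_arm", "payload": {
  "deltas": [
    [[0,0,-0.9,0],[0,0,-1.8,0],[0,0,-2.7,0],[0,0,-3.5,0],[0,0,-3.7,0],[0,0,-3.7,0]]
  ]
}}

```text
t: 27.65
eef_pos: [0.5923, -0.3016, 0.2019]
ee_rot: [-3.14, 0.0, -1.57]
force: [-0.7, -0.2, -0.6]
width: 0.0246
gripper_force: 60.0
```

```bash
python3 -c "
from h import *
go(.589,.2172,.2,-99.4)"
```

```text
delta units [-8.647  0.048  0.032] turn 1.89 rows>= 8.301527059778453 0.8828066870106133
```

{"api": "jog_arm", "payload": {
  "deltas": [
    [[-0.9,0,0,0.4],[-1.9,0.01,0,0.8],[-2.9,0.02,0,1.2],[-3.9,0.03,0,1.6],[-4.9,0.04,0,1.9],[-5.9,0.05,0,1.9],[-6.9,0.06,0,1.9],[-7.8,0.06,0,1.9]]
  ]
}}

```text
t: 28.65
eef_pos: [0.5867, 0.1681, 0.1991]
ee_rot: [3.139, -0.002, -1.735]
force: [1.7, -0.5, 0.4]
width: 0.025
gripper_force: 60.0
```

{"api": "jog_arm", "payload": {
  "deltas": [
    [[-0.6,-0.09,0,0],[-0.85,-0.14,0,0],[-0.85,-0.14,0,0],[-0.85,-0.14,0,0]]
  ]
}}

```text
t: 29.15
eef_pos: [0.6043, 0.2141, 0.2006]
ee_rot: [3.14, -0.001, -1.736]
force: [-0.1, -0.7, 0.1]
width: 0.0251
gripper_force: 60.0
```

```bash
python3 -c "
from h import *
go(.5882,.218,.083,-99.4)"
```

```text
delta units [-0.022  0.272  1.96 ] turn -0.02 rows>= 1.8997346850377825 0.008547077976997835
```

{"api": "jog_arm", "payload": {
  "deltas": [
    [[-0.02,0.27,0,0],[-0.02,0.27,0.7,0],[-0.02,0.27,1.4,0],[-0.02,0.27,1.8,0],[-0.02,0.27,1.95,0],[-0.02,0.27,1.95,0],[-0.02,0.27,1.95,0]]
  ]
}}

```text
t: 30.02
eef_pos: [0.5896, 0.2195, 0.086]
ee_rot: [-3.14, 0.001, -1.736]
force: [1.1, 0.2, -0.5]
width: 0.0251
gripper_force: 60.0
```

```bash
python3 -c "
from al import *
look('10',0)"
```

```text
[0.5895288  0.21945757 0.08576663] -1.7355804371953658
S cap pred u 369.26 rpx 6.11
  S 152 360 [28, 30, 31, 75, 140, 148, 156, 144, 141, 153, 143, 50, 50, 45, 44, 42, 40, 43, 42, 45]
  S 154 360 [20, 23, 20, 39, 119, 142, 154, 144, 141, 152, 96, 49, 43, 50, 48, 44, 41, 43, 42, 40]
  shaft 0.07 pred 366.25 173.6 358 S [50, 65, 80, 111, 132, 118, 90, 33, 29, 65, 70, 42, 24, 23, 22, 22, 28] V [179, 162, 170, 172, 199, 182, 145, 124, 141, 188, 207, 212, 212, 211, 211, 194, 126]
  shaft 0.062 pred 365.78 176.6 357 S [203, 196, 201, 204, 214, 184, 66, 27, 23, 19, 102, 195, 198, 192, 193, 176, 133] V [128, 129, 127, 125, 125, 126, 100, 113, 123, 119, 120, 162, 174, 202, 206, 204, 205]
  shaft 0.057 pred 365.48 178.5 357 S [200, 201, 204, 199, 205, 166, 36, 23, 22, 28, 120, 207, 187, 202, 200, 193, 195] V [129, 127, 125, 127, 127, 112, 100, 113, 114, 118, 115, 121, 132, 165, 172, 201, 205]
D cap pred u 275.19 rpx 5.25
  S 129 266 [55, 54, 52, 52, 48, 154, 189, 192, 187, 194, 191, 197, 196, 194, 191, 159, 73, 49, 51, 50]
  S 131 266 [52, 52, 52, 51, 42, 152, 179, 191, 192, 188, 189, 190, 191, 184, 188, 153, 34, 49, 51, 53]
  shaft 0.07 pred 274.11 148.4 266 S [23, 23, 23, 24, 36, 110, 173, 177, 175, 177, 174, 178, 176, 175, 176, 177, 59] V [143, 142, 142, 140, 127, 114, 136, 153, 160, 163, 163, 159, 158, 160, 159, 166, 151]
  shaft 0.062 pred 273.93 151.3 265 S [29, 35, 119, 184, 243, 240, 186, 172, 167, 167, 168, 174, 170, 168, 169, 168, 161] V [143, 146, 175, 202, 214, 166, 100, 80, 87, 96, 102, 107, 105, 103, 98, 94, 90]
  shaft 0.057 pred 273.82 153.1 265 S [211, 238, 234, 232, 234, 218, 173, 154, 165, 168, 167, 173, 172, 176, 165, 165, 164] V [205, 153, 120, 122, 119, 102, 81, 81, 88, 97, 101, 102, 101, 97, 96, 94, 84]
```

Scene comparison plus the equilateral geometry gives a shift of (-1.6, -1.9) mm for station 3.

{"api": "jog_arm", "payload": {
  "deltas": [
    [[0.035,0.021,0.1,0],[0.035,0.021,0.3,0],[0.035,0.021,0.5,0],[0.035,0.021,0.65,0],[0.035,0.021,0.75,0],[0.035,0.021,0.82,0],[0.035,0.021,0.84,0],[0.035,0.021,0.84,0]]
  ]
}}

```text
t: 31.12
eef_pos: [0.5882, 0.2174, 0.0344]
ee_rot: [-3.14, 0.001, -1.735]
force: [4.3, -1.5, -1.2]
width: 0.0252
gripper_force: 60.0
```

{"api": "jog_arm", "payload": {
  "deltas": [
    [[0,0,0.02,0],[0,0,0.04,0],[0,0,0.055,0],[0,0,0.07,0],[0,0,0.08,0],[0,0,0.09,0],[0,0,0.1,0],[0,0,0.1,0]]
  ]
}}

```text
t: 32.12
eef_pos: [0.5886, 0.2174, 0.0297]
ee_rot: [-3.139, 0.001, -1.735]
force: [3.1, -3.4, 7.6]
width: 0.0251
gripper_force: 60.0
```

{"api": "jog_arm", "payload": {
  "deltas": [
    [[0,0,0.01,0],[0,0,0.02,0],[0,0,0.03,0],[0,0,0.04,0],[0,0,0.05,0],[0,0,0.05,0]]
  ]
}}

```text
t: 32.88
eef_pos: [0.5887, 0.2173, 0.0286]
ee_rot: [-3.138, 0.001, -1.735]
force: [-1.9, -4.0, 21.8]
width: 0.0249
gripper_force: 60.0
```

{"api": "jog_arm", "payload": {
  "deltas": [
    [[0,0,0.01,0],[0,0,0.02,0],[0,0,0.025,0],[0,0,0.025,0]]
  ]
}}

```text
t: 33.38
eef_pos: [0.5887, 0.2173, 0.0284]
ee_rot: [-3.138, 0.001, -1.734]
force: [-6.5, -5.4, 32.2]
width: 0.0246
gripper_force: 60.0
```

Hard stop again at home height. Releasing and lifting.

{"api": "jog_arm", "payload": {
  "deltas": [
    [[0,0,-0.07,0],[0,0,-0.07,0],[0,0,-0.07,0],[0,0,-0.07,0],[0,0,-0.07,0]]
  ],
  "grip": 40
}}

```text
t: 34.0
eef_pos: [0.5871, 0.2171, 0.0273]
ee_rot: [3.141, -0.001, -1.736]
force: [1.2, -0.1, 0.2]
width: 0.0396
gripper_force: 0.0
```

{"api": "jog_arm", "payload": {
  "deltas": [
    [[0,0,-0.4,0],[0,0,-1,0],[0,0,-1.9,0],[0,0,-2.8,0],[0,0,-3.1,0],[0,0,-3.1,0],[0,0,-3.1,0],[0,0,-3.1,0]]
  ]
}}

```text
t: 35.0
eef_pos: [0.5868, 0.2169, 0.2121]
ee_rot: [3.14, -0.002, -1.736]
force: [-0.4, -0.2, 0.3]
width: 0.0402
gripper_force: 0.0
```

Run:
```python
from h import *
S=shot('scene','s11'); D=shot('side','d11'); S0=pickle.load(open('pics/scene0.pkl','rb'))
h=cv2.cvtColor(S['img'],cv2.COLOR_RGB2HSV)
for nm,x,y in (('Y',.4736,.2437),('G',.5083,.1316),('R',.5882,.2175)):
    ub,vb=proj(S,[x,y,.052]); ut,vt=proj(S,[x,y,.078]); c=int(round(ub))
    print(nm,'pred mouth row',round(vb,1),'dome row',round(vt,1),'from',int(vt)-4)
    print('  H',h[int(vt)-4:int(vb)+6,c,0].tolist(),'V',h[int(vt)-4:int(vb)+6,c,2].tolist())
d=cv2.absdiff(S['img'],S0['img']).max(2)
for n,(u,v) in dict(ram=(267,215),jar=(242,265),sleeve=(197,280),plug=(128,255),blue=(298,242),purple=(194,187)).items(): print(n,d[v-14:v+14,u-14:u+14].mean().round(1))
print(arm.get_state()['eef_pos'])
```

```text
Y pred mouth row 154.0 dome row 144.5 from 140
  H [22, 20, 19, 20, 20, 20, 20, 20, 19, 20, 20, 18, 19, 19, 19, 20, 22, 23, 24] V [145, 148, 163, 193, 200, 199, 206, 204, 171, 140, 132, 140, 140, 143, 142, 142, 173, 206, 220]
G pred mouth row 176.5 dome row 166.7 from 162
  H [11, 15, 16, 16, 18, 19, 19, 19, 20, 20, 19, 19, 20, 19, 18, 18, 19, 26, 45, 30] V [131, 128, 123, 125, 125, 124, 151, 199, 207, 175, 146, 143, 145, 143, 143, 137, 138, 105, 135, 177]
R pred mouth row 180.4 dome row 170.5 from 166
  H [10, 10, 17, 20, 20, 20, 20, 20, 20, 19, 18, 20, 19, 19, 20, 20, 19, 8, 6, 11] V [208, 208, 204, 201, 200, 202, 200, 200, 180, 142, 130, 131, 132, 133, 134, 134, 138, 172, 192, 162]
ram 5.1
jar 5.5
sleeve 5.1
plug 5.7
blue 5.3
purple 5.3
[0.58699383 0.21698394 0.21258977]
```

```bash
python3 -c "
from station import arm
print(arm.job_done())"
```

```text
the job is handed in; nothing more can be done
None
```

All three caps are pressed fully home in the order yellow, green, red; the jar, sleeve, plug and ram look unmoved in the final picture, and the job is handed in at about 35 s.

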